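Pin the barrel and tighten the lock ring of a wardrobe foot

ROBOT

A 6-joint arm with a two-finger parallel gripper is mounted at the origin on the work surface. World frame = base frame: x ahead of the robot, y to its left, z up, the work surface at z = 0. Lengths are in m, angles in rad, forces in N, time in s.
With the tool pointing down it reaches from about 0.3 to 0.775 m from the base axis. Payload 14.6 kg.
Tool frame: the origin (TCP) lies midway between the tips of the shut fingers; the grasp point (between the pads) lies 19 mm behind it (tcp_to_grasp is the z of the grasp point in the tool frame, in m); z points along the fingers, y is the direction in which the jaws open and shut (so a half turn about z gives the same grasp; the last joint's range is limited). The gripper opens to 94 mm and grips with 3 to 60 N. Pads are 16 mm wide; open, the fingers measure 119 mm over their backs; the gripper's body (75 mm by 177 mm) begins 78 mm behind the grasp point.
Start: joints at [1.079, 0.3, 1.521, -0, 1.321, -0.067], TCP at [0.227, 0.501, 0.205] pointing down, gripper open.
Joint ranges: [-3.03, 3.03], [-0.79, 2.21], [0.23, 2.52], [-1.04, 4.18], [0, 3.07], [-2.55, 2.55]. Speed limits (rad/s): [2.22, 2.22, 2.57, 3.14, 3.14, 3.14].

INTERFACE

Orientations are given as a 3x3 rotation matrix whose columns are the frame's x, y, z axes.
In Python, from rig import sense, snapshot, finish_job, recognise, masks_of, tcp_to_grasp gives the robot as it stands.
- The arm moves only by the tool send_rows, never from a script. Its argument "increments" is a list of rows, each an object of numbers: "tx", "ty", "tz": the shift along the tool's x, y, z in cm; "spin": the turn about the tool's z in rad. In form: [{"tx": .., "ty": .., "tz": .., "spin": ..}, ...]. A call has 1 to 12 rows; each row is the pose to reach, as a shift and turn from the pose commanded when the call began, along the tool's axes at that moment; what a row does not reach only later rows make up. A row lasts 1/8 s, in which the tool goes at most 62.5 mm and 10.7 degrees, less where a joint would pass 70% of its speed; a pose out of reach is approached as far as the arm can. A call with a gripper value outside its range is refused whole. "jaw" is the opening in per cent of the stroke, from 0 (shut) to 100 (fully open), set as the call begins (left out, the last holds). The fingers move at their own pace and stop on an object; "force" is the grip in N (left out, the last holds). Time passes only in rows, so rows that repeat a pose let the fingers close. It gives the time, the measured TCP pose, the force and the opening at its end, in the units of the state.
- sense(): the state, without advancing time (a new reading comes with each control period).
- snapshot(name): name is "scene" or "top" or "wrist"; returns a dict with "image" (480x640x3 uint8, blue, green, red), "intrinsics" (3x3 intrinsics, pixels), "rvec" (rotation vector, rad) and "tvec" (3), from world to camera coordinates, as OpenCV has them. Camera axes: x right, y down, z forward; pixel columns grow to the right and rows downward; lengths in m; the calibration is good to about 2 mm. The wrist camera is an equidistant fisheye: a pixel r from the principal point sees the ray r / f radians off the axis. A picture is of the moment at which its call begins. There is no depth.
- finish_job(): hands the job in, once; it reports no verdict.
Trained networks look in a picture, given as the dict that the camera call returned (one of the last four; its "shot" number tells which), for a name from the list of things; names that differ only in an ending like _2 or _b are one class to them, and where a whole thing is asked for, a point or a joint stands for the part that bears it (a point fixed in the world has none). Each returns a list of dicts, best first, with "p" (0 to 1); they miss things now and then, are a little off and sometimes report something else, mostly with a low value. They report only what shows in the picture. A call takes as long as a camera call. They do not tell look-alikes from the thing itself.
- recognise(picture, name): "extent" ([left, top, width, height] in pixels, round what is visible of it).
- masks_of(picture, name): "pixels" (480x640 bool, what is visible of it) and "extent" ([left, top, width, height] in pixels, round what is visible of it).
The state is a dict: "time_s": time; "joint_pos": joint angles; "qvel": joint speeds; "tau": joint torques, N m; "position": TCP position; "eef_rot": TCP orientation; "wrist_force": force on the tool from outside, world axes, zero at the start; "torque": the same for the moment, N m; "grip_width": opening from 0.0 (shut) to 1.0 (fully open).
Only numpy, scipy, OpenCV 4.12 (cv2) and the standard library are available. Lean on these libraries where they do the work, as an engineer would, in place of code of your own. Each camera call takes 0.05 s, during which the arm holds its last target. There are 200 camera calls.

TASK

Lock the adjustable wardrobe foot: swing the barrel's arm round until its eye lies over the hole in the post, then take the T-handled pin from its stand and drop it down through the eye, fully home in the post, so that the barrel cannot turn. Then, with the pin left in and the barrel held still by it, turn the knurled ring clockwise (seen from above) until it has landed on the housing and is nipped up, about 0.3 N m harder to turn than when it ran freely, without straining it, and let go. Leave the other things on the table alone.

Things in the scene. Friction and masses are not known exactly. Their poses are not given: they have to be found in the camera images.
- housing: the fixed aluminium mounting of the foot: base plate 200 x 90 x 12 mm, a round column of 44 mm diameter below the ring and a 30 mm square post, 64 mm tall, 85 mm from the column. Origin on the table on the column's (and ring's) axis; x axis points from the column to the post, z up
- barrel: steel barrel of 34 mm diameter standing on the housing's axis through the ring, top 78 mm above the table; a flat arm 18 mm wide, widening to 28 mm at its end, lies 66 to 74 mm above the table and reaches 100 mm from the axis over the post. Origin on the axis at table height, x axis along the arm. The arm swings easily (0.05 N m) by itself and stays where left, but an unpinned barrel is carried round by the ring
- eye (a point): centre of the round eye (13 mm hole) near the end of the barrel's arm, at the arm's top face, 74 mm above the table; it starts swung up to 40 degrees to either side of the post, 85 mm from the axis
- socket (a point): centre of the mouth of the blind hole in the top of the housing's post, 64 mm above the table, 2 mm below the arm: 10 mm diameter, 26 mm deep, z up. The seated pin stands with its tip near the floor of this hole and its handle 22 to 34 mm above the arm
- ring: the dark knurled steel lock ring, 60 mm diameter, 24 mm tall, 40 to 64 mm above the table, below the arm and above the column. Origin on the axis at table height. Nothing on it shows how far it has yet to turn
- ring_mid (a point): the ring's centre on the axis at mid height, 52 mm above the table (30 mm to the knurled rim); does not turn. The ring turns clockwise with a steady drag of about 0.45 N m for an unknown 0.15 to 0.95 rad (arm over the post), then lands; from there torque climbs about 2 N m per rad, all borne by arm and pin. 0.25 to 0.4 N m above the drag is tight; 0.15 is too little, 0.6 strains it. A tool that has stopped feels less drag, but the same rise
- pin: T-handled steel holding pin, 70 mm long: round 8 mm shank with tapered tip, on top a black handle bar 40 x 12 x 12 mm whose middle is 64 mm above the tip. Origin at the tip, z up along the shank, x along the handle bar. Starts upright in the stand, tip 10 mm above the table, bar turned at random; 40 to 85 g
- stand: fixed light wooden stand block 60 x 60 x 40 mm with one 11 mm hole, 30 mm deep, that holds the pin. Origin at the centre of its underside; it may stand to the left or right of the foot
- tray: clear acrylic parts tray 110 x 150 x 30 mm, fixed; stands on the side opposite the stand; leave alone
- cam0: zinc cam lock, 15 mm diameter, 11 mm tall, in the tray; leave alone
- cam1: zinc cam lock like cam0, in the tray's other half; leave alone
- cam2: zinc cam lock like cam0, on the table between the foot and the robot; leave alone
- screwdriver: red plastic screwdriver lying beyond the foot; leave alone
- hex_key: steel L-shaped hex key, 90 x 28 mm, lying beyond the foot; leave alone
- mallet: grey nylon mallet, 210 mm long, lying on the robot's right; leave alone
There are look-alikes about, which are no part of the job. What is meant by the housing is not yellow, and is the smaller of those in its own colour.

How it is judged:
On the way, in this order (a step that is already met when the one before it is completed fails the run):
1. the pin stands home in the post through the arm's eye, released, before the ring is tight (z of pin in the frame of socket below -0.018 m and horizontal distance between pin and socket below 0.006 m and angle between pin's own z axis and vertical below 0.25 rad and contact force between the fingers and pin below 0.1 N and horizontal distance between eye and socket below 0.012 m), for 0.2 s.
2. the ring, turned by the fingers, is tight: it presses the barrel's arm against the pin with more than 2.5 N (contact force between the fingers and ring above 2 N and contact force between pin and barrel above 2.5 N), for 0.2 s.
At the end, for the whole second after the job is handed in: The pin stands through the eye in the post, tip at least 18 mm down the hole, within 6 mm of its centre and 14 degrees of upright, at rest; the eye is within 12 mm of the hole, seen from above; the tightened ring still presses the arm against the pin with over 2.5 N (0.2 N m) (z of pin in the frame of socket below -0.018 m and horizontal distance between pin and socket below 0.006 m and angle between pin's own z axis and vertical below 0.25 rad and contact force between pin and barrel above 2.5 N and horizontal distance between eye and socket below 0.012 m and linear speed of pin below 0.02 m/s); the robot touches nothing.
It fails at once if the ring strained: while it is gripped the arm presses on the pin with more than 9 N (0.7 N m) (contact force between pin and barrel above 9 N and contact force between the fingers and ring above 1 N).
It fails at once if a bystander moved more than 15 mm (distance of any of tray, cam0, cam1, cam2, screwdriver, hex_key, mallet from where it was at the start of the episode above 0.015 m).
It also fails if it takes over 72 s, if anything falls off the work surface, if the arm or the gripper's body presses on something with over 40 N, if the wrist force passes 120 N, or if a joint passes its speed limit or range.

## Working session

There is one attempt and no reset: what is moved stays moved. The work goes in short steps, Python scripts to look and compute and a tool call to move; the robot and the scene stay as the last step left them, time stands still between calls to the robot, and variables do not carry over. Pictures are saved under pics/ and viewed, about 8 in all and at most 12, crops included, and the job is handed in when it is done.

Besides the shell and the picture viewer there is one more tool, called after "Emit:" as a command line: name --argument value ..., lists and objects as JSON in quotes. send_rows: Moves the arm, as the interface text tells. Its arguments: {"type":"object","properties":{"increments":{"type":"array"},"jaw":{"type":"number"},"force":{"type":"number"}},"required":["increments"]}

```bash
mkdir -p pics; ls; python3 - <<'E'
from rig import *
import cv2,numpy as np
s=sense();print({k:np.round(v,3).tolist() for k,v in s.items()});print(tcp_to_grasp)
ims=[]
for n in("scene","top"):
    p=snapshot(n);ims.append(p["image"]);cv2.imwrite(f"pics/{n}0.png",p["image"])
    print(n,np.round(p["intrinsics"],1).tolist(),cv2.Rodrigues(p["rvec"])[0].round(3).tolist(),p["tvec"].round(3).tolist())
    for t in["housing","barrel","ring","pin","stand","tray"]:
        print(t,[(round(d["p"],2),np.round(d["extent"]).tolist()) for d in recognise(p,t)[:4]])
E
```

```text
pics
{'time_s': 0.0, 'joint_pos': [1.079, 0.3, 1.522, 0.0, 1.321, -0.067], 'qvel': [0.0, 0.0, -0.001, 0.001, 0.0, -0.0], 'tau': [-0.003, -53.18, -35.273, 0.071, 0.024, -0.0], 'position': [0.227, 0.501, 0.205], 'eef_rot': [[-0.911, 0.412, -0.001], [0.412, 0.911, -0.001], [0.0, -0.001, -1.0]], 'wrist_force': [1.046, 0.3, -0.004], 'torque': [0.066, -0.062, 0.021], 'grip_width': 1.001}
-0.0188
scene [[506.4, 0.0, 319.6], [0.0, 506.4, 235.4], [0.0, 0.0, 1.0]] [[-0.835, 0.55, -0.012], [0.463, 0.691, -0.555], [-0.297, -0.469, -0.832]] [0.474, -0.145, 1.215]
housing [(0.84, [310.0, 126.0, 107.0, 94.0]), (0.62, [460.0, 317.0, 110.0, 102.0]), (0.59, [270.0, 239.0, 101.0, 80.0]), (0.56, [422.0, 379.0, 15.0, 25.0])]
barrel [(0.89, [493.0, 332.0, 58.0, 51.0]), (0.72, [339.0, 125.0, 50.0, 50.0]), (0.67, [287.0, 246.0, 57.0, 29.0])]
ring [(0.93, [285.0, 243.0, 65.0, 33.0]), (0.83, [338.0, 129.0, 56.0, 47.0]), (0.67, [496.0, 327.0, 61.0, 51.0])]
pin [(0.76, [422.0, 378.0, 16.0, 27.0])]
stand [(0.92, [402.0, 379.0, 48.0, 44.0])]
tray [(0.94, [226.0, 160.0, 70.0, 70.0])]
top [[555.2, 0.0, 315.2], [0.0, 555.2, 240.9], [0.0, 0.0, 1.0]] [[0.024, -1.0, 0.012], [-0.988, -0.026, -0.154], [0.154, -0.008, -0.988]] [-0.103, 0.518, 1.141]
housing [(0.84, [92.0, 269.0, 46.0, 99.0]), (0.75, [263.0, 186.0, 46.0, 89.0]), (0.63, [329.0, 280.0, 80.0, 132.0])]
barrel [(0.92, [357.0, 304.0, 32.0, 78.0]), (0.76, [276.0, 193.0, 27.0, 56.0]), (0.58, [95.0, 281.0, 17.0, 62.0])]
ring [(0.95, [272.0, 194.0, 28.0, 64.0]), (0.77, [91.0, 286.0, 32.0, 64.0]), (0.56, [355.0, 301.0, 43.0, 86.0])]
pin []
stand [(0.78, [122.0, 210.0, 37.0, 41.0]), (0.45, [273.0, 196.0, 26.0, 60.0])]
tray []
```

```bash
python3 - <<'E'
import cv2,numpy as np
a=cv2.imread("pics/scene0.png");b=cv2.imread("pics/top0.png")
a=a[90:450,200:600]; b=b[130:450,50:450]
c=np.vstack([a,b]);c=cv2.imread("pics/scene0.png")[90:450,200:600]
cv2.imwrite("pics/v1.png",cv2.resize(c,None,fx=1.66,fy=1.66,interpolation=2)[:600])
cv2.imwrite("pics/v2.png",cv2.resize(b,None,fx=1.87,fy=1.87,interpolation=2))
E
```

```text
(no output)
```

View pics/v1.png

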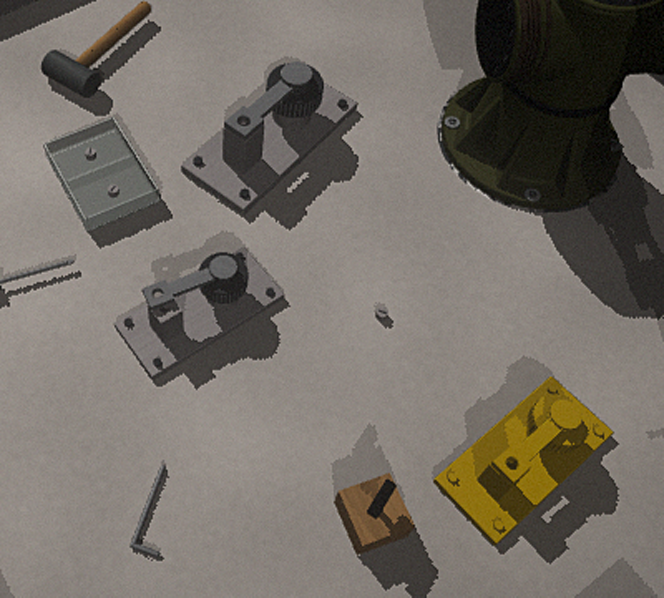

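View pics/v2.png

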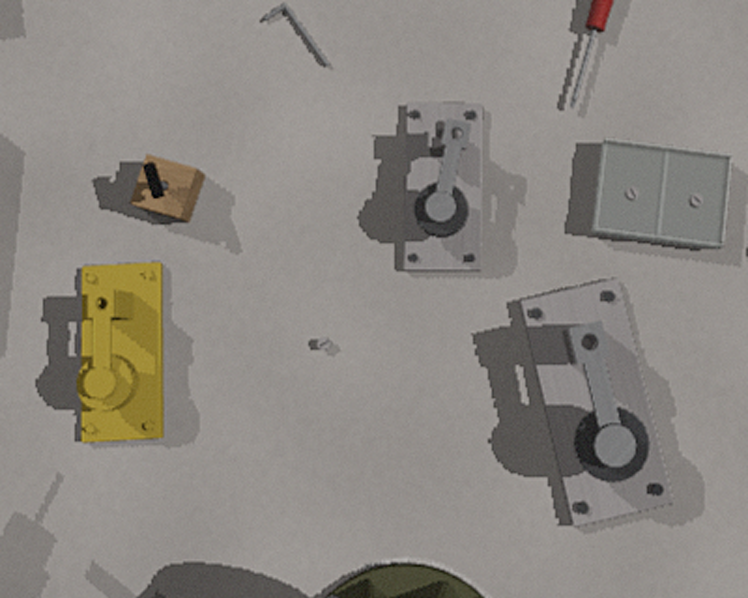

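Picture 1 (scene) and 2 (top): the target is the smaller grey foot. In the top crop its barrel top is at (440,207), its eye at (458,132), and the pin handle at (154,180). The stand is on the left and the tray on the right.

```bash
cat > h.py <<'E'
import numpy as np,cv2
from rig import *
def cam(p):
    return np.array(p["intrinsics"]),cv2.Rodrigues(np.array(p["rvec"]))[0],np.array(p["tvec"]).ravel()
def ray(p,uv,fish=False):
    K,R,t=cam(p);x=(np.array(uv,float)-K[:2,2])/[K[0,0],K[1,1]]
    if fish:
        r=np.hypot(*x);d=np.array([*(x/r*np.sin(r)),np.cos(r)]) if r>1e-9 else np.array([0,0,1.])
    else: d=np.array([*x,1.])
    return -R.T@t,R.T@(d/np.linalg.norm(d))
def atz(o,d,z): return o+d*(z-o[2])/d[2]
def tri(rs):
    A=sum(np.eye(3)-np.outer(d,d) for o,d in rs);b=sum((np.eye(3)-np.outer(d,d))@o for o,d in rs)
    return np.linalg.solve(A,b)
def proj(p,P,fish=False):
    K,R,t=cam(p);c=R@np.array(P)+t
    if fish:
        th=np.arctan2(np.hypot(c[0],c[1]),c[2]);n=c[:2]/np.hypot(c[0],c[1])*th
    else:n=c[:2]/c[2]
    return K[:2,2]+n*K[0,0]
def totool(s,P):
    return np.array(s["eef_rot"]).T@(np.array(P)-s["position"])*100
E
python3 - <<'E'
from h import *
s=snapshot("scene");t=snapshot("top")
S=lambda u,v:(200+u/1.66,90+v/1.66);T=lambda u,v:(50+u/1.87,130+v/1.87)
for n,a,b,z in[("barrel",(224,265),(440,207),.078),("eye",(157,293),(458,132),.074),("pin",(382,497),(154,180),.074)]:
    A=ray(s,S(*a));B=ray(t,T(*b));print(n,tri([A,B]).round(4),atz(*A,z).round(4),atz(*B,z).round(4))
for q in[(416,114),(470,114),(413,258),(469,258)]:print(atz(*ray(t,T(*q)),.012).round(4))
for q in[(127,323),(158,363),(270,293)]:print("s",atz(*ray(s,S(*q)),.012).round(4))
E
```

```text
barrel [ 0.5124 -0.0281  0.0789] [ 0.5116 -0.0281  0.078 ] [ 0.513  -0.0286  0.078 ]
eye [ 0.5984 -0.0446  0.071 ] [ 0.5981 -0.0419  0.074 ] [ 0.599  -0.0457  0.074 ]
pin [0.5347 0.2895 0.0744] [0.5336 0.2904 0.074 ] [0.5357 0.2886 0.074 ]
[0.6337 0.0064 0.012 ]
[ 0.6354 -0.0574  0.012 ]
[0.4628 0.0038 0.012 ]
[ 0.4644 -0.061   0.012 ]
s [ 0.6354 -0.0585  0.012 ]
s [0.6321 0.0091 0.012 ]
s [0.4626 0.0052 0.012 ]
```

```bash
python3 - <<'E'
from h import *
s=sense();print(totool(s,[.585,-.027,.22]),totool(s,[.535,.29,.22]))
E
```

```text
[-54.41228432 -33.35137162  -1.45271005] [-36.79319115  -6.52866565  -1.45346324]
```

Emit:
send_rows --increments '[{"tx": -9,"ty": -5.5,"tz": -1.5,"spin": -0.08},{"tx": -54.4,"ty": -33.3,"tz": -1.5,"spin": -0.44},{"tx": -54.4,"ty": -33.3,"tz": -1.5,"spin": -0.44},{"tx": -54.4,"ty": -33.3,"tz": -1.5,"spin": -0.44},{"tx": -54.4,"ty": -33.3,"tz": -1.5,"spin": -0.44},{"tx": -54.4,"ty": -33.3,"tz": -1.5,"spin": -0.44},{"tx": -54.4,"ty": -33.3,"tz": -1.5,"spin": -0.44},{"tx": -54.4,"ty": -33.3,"tz": -1.5,"spin": -0.44},{"tx": -54.4,"ty": -33.3,"tz": -1.5,"spin": -0.44},{"tx": -54.4,"ty": -33.3,"tz": -1.5,"spin": -0.44},{"tx": -54.4,"ty": -33.3,"tz": -1.5,"spin": -0.44},{"tx": -54.4,"ty": -33.3,"tz": -1.5,"spin": -0.44}]'

```text
time_s: 2.3
position: [0.5855, -0.0279, 0.2199]
eef_rot: [[-1.0, -0.013, -0.001], [-0.013, 1.0, 0.0], [0.001, 0.0, -1.0]]
wrist_force: [-0.4, 0.5, -0.4]
grip_width: 0.997
```

```bash
python3 - <<'E'
from h import *
s=sense();print(s["position"],s["eef_rot"].tolist() if hasattr(s["eef_rot"],'tolist') else s["eef_rot"],s["joint_pos"])
p=snapshot("wrist");cv2.imwrite("pics/w1.png",p["image"]);print(p["intrinsics"],cam(p)[1].round(3).tolist(),-cam(p)[1].T@cam(p)[2])
for n in["eye","pin","barrel","ring","ring_mid"]:
    try:print(n,[(round(d["p"],2),np.round(d["extent"]).tolist()) for d in recognise(p,n)[:3]])
    except Exception as e:print(n,e)
for n,P in dict(eye=[.5984,-.0446,.074],sock=[.5975,-.0268,.064],bar=[.5125,-.0283,.078],post=[.5825,-.042,.064]).items():print(n,proj(p,P,True))
E
```

```text
[ 0.58546207 -0.0279415   0.21985447] [[-0.9999165233383916, -0.012901862394396238, -0.0006987858182006983], [-0.012901865799997718, 0.999916767465545, 3.6580917853808493e-07], [0.0006987229368663506, 9.3814194913795e-06, -0.9999997558490933]] [-1.10138293e-01  3.71129951e-01  1.39279931e+00 -7.78816109e-05
  1.37835799e+00 -1.69382192e+00]
[[371.64829954   0.         310.82526218]
 [  0.         371.64829954 242.53532757]
 [  0.           0.           1.        ]] [[-0.014, 1.0, -0.001], [0.973, 0.014, 0.232], [0.232, 0.003, -0.973]] [ 0.51825754 -0.02870275  0.39902406]
eye [(0.88, [116.0, 0.0, 47.0, 31.0]), (0.66, [603.0, 0.0, 33.0, 95.0]), (0.6, [279.0, 135.0, 56.0, 129.0])]
pin [(0.95, [579.0, 178.0, 30.0, 35.0])]
barrel [(0.67, [116.0, 3.0, 42.0, 30.0]), (0.63, [281.0, 132.0, 53.0, 133.0]), (0.6, [607.0, 1.0, 33.0, 97.0])]
ring [(0.82, [276.0, 120.0, 72.0, 145.0]), (0.68, [114.0, 2.0, 43.0, 27.0]), (0.65, [587.0, 2.0, 51.0, 93.0])]
ring_mid [(0.86, [115.0, 3.0, 114.0, 96.0]), (0.77, [270.0, 94.0, 86.0, 180.0]), (0.64, [555.0, 2.0, 78.0, 126.0])]
eye [292.197655   245.13924953]
sock [311.93511003 241.88932236]
bar [311.67364107 148.89310353]
post [295.62136599 225.75919645]
```

View pics/w1.png

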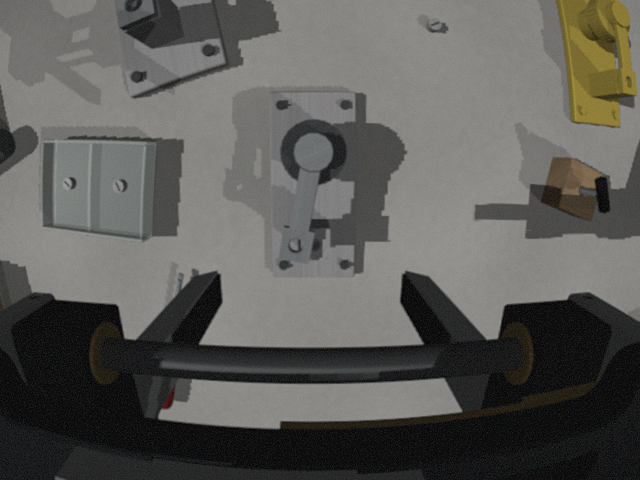

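Picture 3 (wrist): barrel top at (314,150), eye at (295,245), screws at (283,104), (345,104), (285,264) and (345,265). This agrees with the first estimate to about 2 px.

```bash
python3 - <<'E'
from h import *
p=snapshot("wrist")
g=cv2.cvtColor(p["image"],cv2.COLOR_BGR2GRAY)
for q,z in[((283,104),.012),((345,104),.012),((285,264),.012),((345,265),.012),((314,151),.078),((295,245),.074)]:print(q,atz(*ray(p,q,True),z).round(4))
c=g[85:285,260:370];cv2.imwrite("pics/w1c.png",cv2.resize(c,None,fx=3,fy=3,interpolation=2))
E
```

```text
(283, 104) [ 0.464  -0.0565  0.012 ]
(345, 104) [0.4627 0.0074 0.012 ]
(285, 264) [ 0.635 -0.053  0.012]
(345, 265) [0.635  0.0126 0.012 ]
(314, 151) [ 0.5138 -0.0242  0.078 ]
(295, 245) [ 0.5981 -0.0397  0.074 ]
```

View pics/w1c.png

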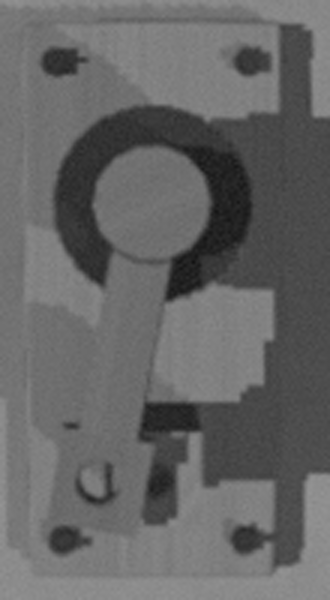

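```bash
python3 - <<'E'
from h import *
p=snapshot("wrist")
for q,z in[((60,62),.012),((252,60),.012),((64,541),.012),((246,540),.012),((152,204),.078),((97,482),.074),((159,481),.064),((153,204),.064)]:
    print(q,atz(*ray(p,np.array(q)/3+[259.67,84.67],True),z).round(4))
print(totool(sense(),[.598,-.026,.068]))
E
```

```text
(60, 62) [ 0.4655 -0.0601  0.012 ]
(252, 60) [0.4636 0.0059 0.012 ]
(64, 541) [ 0.6363 -0.0575  0.012 ]
(246, 540) [0.6347 0.0088 0.012 ]
(152, 204) [ 0.5154 -0.0274  0.078 ]
(97, 482) [ 0.5985 -0.0426  0.074 ]
(159, 481) [ 0.6003 -0.0238  0.064 ]
(153, 204) [ 0.5153 -0.0271  0.064 ]
[-1.30175988 -0.03438007 15.27463602]
```

Emit:
send_rows --increments '[{"tx": -1.35,"ty": 0.27,"tz": 5},{"tx": -1.35,"ty": 0.27,"tz": 10},{"tx": -1.35,"ty": 0.27,"tz": 14},{"tx": -1.35,"ty": 0.27,"tz": 15.2},{"tx": -1.35,"ty": 0.27,"tz": 15.2},{"tx": -1.35,"ty": 0.27,"tz": 15.2}]'

```text
validation failed for argument at $.in...
```

Emit:
send_rows --increments '[{"tx": 0},{"tx": 0},{"tx": 0},{"tx": 0},{"tx": 0},{"tx": 0},{"tx": 0},{"tx": 0},{"tx": 0},{"tx": 0}]' --jaw 24 --force 4

```text
validation failed for argument at $.in...
```

Every key is probably required in each row.

Emit:
send_rows --increments '[{"tx": -1.35,"ty": 0.27,"tz": 5,"spin": 0},{"tx": -1.35,"ty": 0.27,"tz": 10,"spin": 0},{"tx": -1.35,"ty": 0.27,"tz": 14,"spin": 0},{"tx": -1.35,"ty": 0.27,"tz": 15.2,"spin": 0},{"tx": -1.35,"ty": 0.27,"tz": 15.2,"spin": 0},{"tx": -1.35,"ty": 0.27,"tz": 15.2,"spin": 0}]'

```text
time_s: 3.45
position: [0.5994, -0.0236, 0.0704]
eef_rot: [[-1.0, -0.015, 0.003], [-0.015, 1.0, -0.0], [-0.003, -0.0, -1.0]]
wrist_force: [-0.2, -0.0, 1.1]
grip_width: 1.002
```

Emit:
send_rows --increments '[{"tx": 0,"ty": -0.12,"tz": 0.1,"spin": 0},{"tx": 0,"ty": -0.12,"tz": 0.1,"spin": 0},{"tx": 0,"ty": -0.12,"tz": 0.1,"spin": 0},{"tx": 0,"ty": -0.12,"tz": 0.1,"spin": 0},{"tx": 0,"ty": -0.12,"tz": 0.1,"spin": 0},{"tx": 0,"ty": -0.12,"tz": 0.1,"spin": 0},{"tx": 0,"ty": -0.12,"tz": 0.1,"spin": 0},{"tx": 0,"ty": -0.12,"tz": 0.1,"spin": 0},{"tx": 0,"ty": -0.12,"tz": 0.1,"spin": 0},{"tx": 0,"ty": -0.12,"tz": 0.1,"spin": 0}]' --jaw 20 --force 4

```text
time_s: 4.7
position: [0.5986, -0.0248, 0.0674]
eef_rot: [[-1.0, -0.015, -0.0], [-0.015, 1.0, -0.0], [0.0, -0.0, -1.0]]
wrist_force: [0.9, -0.8, 0.3]
grip_width: 0.297
```

Emit:
send_rows --increments '[{"tx": 0,"ty": 0,"tz": 0,"spin": 0},{"tx": 0,"ty": 0,"tz": 0,"spin": 0},{"tx": 0,"ty": 0,"tz": 0,"spin": 0},{"tx": 0,"ty": 0,"tz": 0,"spin": 0},{"tx": 0,"ty": 0,"tz": -4,"spin": 0},{"tx": 0,"ty": 0,"tz": -10,"spin": 0},{"tx": 0,"ty": 0,"tz": -12,"spin": 0},{"tx": 0,"ty": 0,"tz": -12,"spin": 0},{"tx": 0,"ty": 0,"tz": -12,"spin": 0}]' --jaw 70

```text
time_s: 5.82
position: [0.598, -0.0247, 0.1859]
eef_rot: [[-1.0, -0.015, -0.002], [-0.015, 1.0, 0.0], [0.002, 0.0, -1.0]]
wrist_force: [0.1, 0.1, 0.3]
grip_width: 0.7
```

```bash
python3 - <<'E'
from h import *
s=sense();print(s["position"])
p=snapshot("wrist");cv2.imwrite("pics/w2.png",p["image"])
q=proj(p,[.599,-.0252,.074],True);print(q)
print([(round(d["p"],2),np.round(d["extent"]).tolist()) for d in recognise(p,"pin")[:2]])
c=p["image"][140:290,260:360];cv2.imwrite("pics/w2c.png",cv2.resize(c,None,fx=4,fy=4,interpolation=2))
print(totool(s,[.535,.29,.2]))
E
```

```text
[ 0.59804106 -0.02473003  0.1859058 ]
[310.26479173 241.19037174]
[(0.74, [596.0, 169.0, 33.0, 37.0])]
[ 5.82781823 31.56554652 -1.3895871 ]
```

View pics/w2c.png

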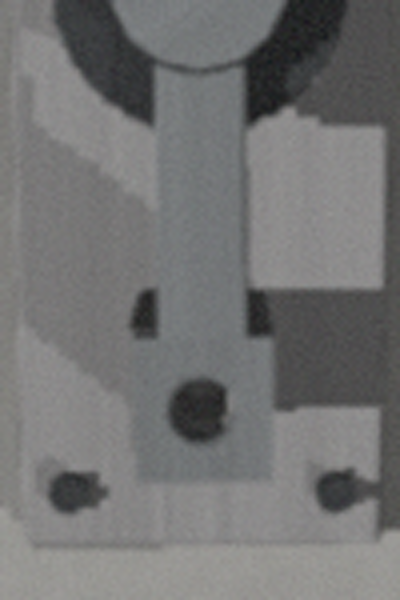

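Picture 5: the eye is at crop (201,409), which is about (.5995, -.0253). The dark hole shows through it, and the arm lies centred on the post. Next I move over the pin.

Emit:
send_rows --increments '[{"tx": 1,"ty": 6,"tz": -1.5,"spin": 0},{"tx": 5.8,"ty": 31.5,"tz": -1.5,"spin": 0},{"tx": 5.8,"ty": 31.5,"tz": -1.5,"spin": 0},{"tx": 5.8,"ty": 31.5,"tz": -1.5,"spin": 0},{"tx": 5.8,"ty": 31.5,"tz": -1.5,"spin": 0},{"tx": 5.8,"ty": 31.5,"tz": -1.5,"spin": 0},{"tx": 5.8,"ty": 31.5,"tz": -1.5,"spin": 0},{"tx": 5.8,"ty": 31.5,"tz": -1.5,"spin": 0},{"tx": 5.8,"ty": 31.5,"tz": -1.5,"spin": 0}]'

```text
time_s: 7.05
position: [0.5363, 0.2881, 0.2024]
eef_rot: [[-1.0, -0.013, -0.0], [-0.013, 1.0, -0.0], [0.0, -0.0, -1.0]]
wrist_force: [-0.1, -0.2, 0.1]
grip_width: 0.699
```

```bash
python3 - <<'E'
from h import *
s=sense();print(s["position"],s["joint_pos"].round(3))
p=snapshot("wrist");cv2.imwrite("pics/w3.png",p["image"])
print(proj(p,[.535,.29,.08],True))
for d in masks_of(p,"pin")[:2]:print(round(d["p"],2),d["extent"])
m=masks_of(p,"pin")[0]["pixels"].astype(np.uint8)
dark=((p["image"].max(2)<70)&(cv2.dilate(m,np.ones((5,5)))>0)).astype(np.uint8)
n,l,st,ce=cv2.connectedComponentsWithStats(dark);k=1+np.argmax(st[1:,4]);print(st[k],ce[k])
r=cv2.minAreaRect(np.argwhere(l==k)[:,::-1].astype(np.float32));print(r)
b=np.array([atz(*ray(p,q,True),.080) for q in cv2.boxPoints(r)]);print(b.round(4),b.mean(0))
c=p["image"][170:310,220:400];cv2.imwrite("pics/w3c.png",cv2.resize(c,None,fx=4,fy=4,interpolation=2))
E
```

```text
[0.53625577 0.28806674 0.20241803] [ 0.433  0.434  1.346 -0.     1.362 -1.151]
[313.24712268 235.46658636]
0.94 [303.2, 215.3, 31.1, 45.5]
[305 213  27  47 631] [318.13312203 236.1141046 ]
((318.6314697265625, 236.14178466796875), (47.098052978515625, 14.718140602111816), 68.96248626708984)
[[0.5194 0.2816 0.08  ]
 [0.5148 0.2928 0.08  ]
 [0.552  0.3077 0.08  ]
 [0.5568 0.2962 0.08  ]] [0.53575751 0.29458734 0.08      ]
```

View pics/w3c.png

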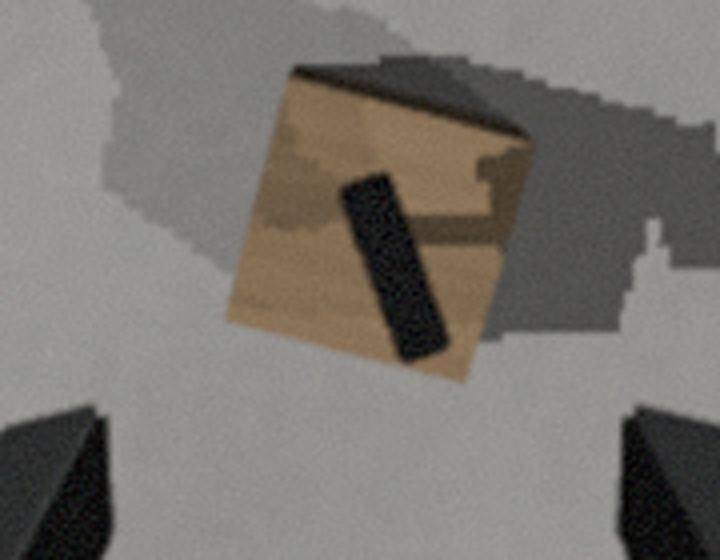

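Picture 6: the handle bar is centred at crop (395,267), which is (.536, .2946) at z .08, and its yaw is 0.378. I descend partway with the jaws turned across it, then take a second view to triangulate.

Emit:
send_rows --increments '[{"tx": 0,"ty": 0.65,"tz": 2,"spin": -0.15},{"tx": 0,"ty": 0.65,"tz": 5,"spin": -0.3},{"tx": 0,"ty": 0.65,"tz": 8,"spin": -0.365},{"tx": 0,"ty": 0.65,"tz": 9,"spin": -0.365},{"tx": 0,"ty": 0.65,"tz": 9,"spin": -0.365},{"tx": 0,"ty": 0.65,"tz": 9,"spin": -0.365}]'

```text
time_s: 7.95
position: [0.5362, 0.296, 0.1138]
eef_rot: [[-0.929, -0.37, 0.002], [-0.37, 0.929, 0.001], [-0.002, 0.0, -1.0]]
wrist_force: [-0.9, 0.1, -0.6]
grip_width: 0.698
```

```bash
python3 - <<'E'
from h import *
s=sense();print(s["position"],s["joint_pos"].round(3))
p=snapshot("wrist");cv2.imwrite("pics/w4.png",p["image"])
P=[.5358,.2946,.08];print(proj(p,P,True))
d=masks_of(p,"pin")[0];print(d["p"],d["extent"])
m=d["pixels"].astype(np.uint8)
dark=((p["image"].max(2)<70)&(cv2.dilate(m,np.ones((3,3)))>0)).astype(np.uint8)
n,l,st,ce=cv2.connectedComponentsWithStats(dark);k=1+np.argmax(st[1:,4]);print(st[k],ce[k])
r=cv2.minAreaRect(np.argwhere(l==k)[:,::-1].astype(np.float32));print(r)
A=ray(p,r[0],True);print(atz(*A,.08))
for z in(.074,.08):
  b=np.array([atz(*ray(p,q,True),z) for q in cv2.boxPoints(r)]);print(totool(s,b[0]),totool(s,b[2]),totool(s,b.mean(0)))
c=p["image"][150:350,180:440];cv2.imwrite("pics/w4c.png",cv2.resize(c,None,fx=3,fy=3,interpolation=2))
E
```

```text
[0.53622223 0.2959799  0.11379072] [ 0.445  0.52   1.433  0.     1.187 -1.505]
[308.84830305 267.53235087]
0.92 [299.4, 233.1, 18.7, 64.3]
[ 298  234   21   65 1241] [307.93070105 265.55439162]
((308.0, 266.0), (64.0, 20.0), 90.0)
[0.53509466 0.29377212 0.08      ]
[ 2.02317963 -0.77010314  3.97526415] [-2.11703302  0.46269183  3.9830253 ] [-0.04724832 -0.16907211  3.9791433 ]
[ 2.15223278 -0.7489406   3.37502902] [-1.87445813  0.45005199  3.38257737] [ 0.13857452 -0.16438942  3.37880181]
```

View pics/w4c.png

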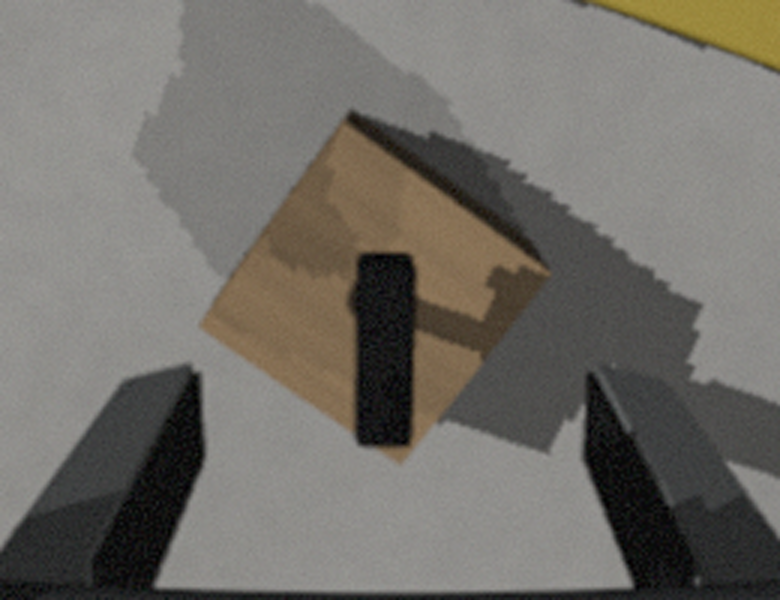

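Picture 7: the bar is square to the jaws and about 1.5 mm off-centre, and the two views agree at z .08. I go down and grip.

Emit:
send_rows --increments '[{"tx": 0.1,"ty": -0.17,"tz": 2,"spin": 0},{"tx": 0.1,"ty": -0.17,"tz": 4,"spin": 0},{"tx": 0.1,"ty": -0.17,"tz": 5.5,"spin": 0},{"tx": 0.1,"ty": -0.17,"tz": 5.7,"spin": 0},{"tx": 0.1,"ty": -0.17,"tz": 5.7,"spin": 0},{"tx": 0.1,"ty": -0.17,"tz": 5.7,"spin": 0}]'

```text
time_s: 8.8
position: [0.5357, 0.294, 0.0562]
eef_rot: [[-0.929, -0.371, 0.001], [-0.371, 0.929, 0.0], [-0.001, 0.0, -1.0]]
wrist_force: [1.0, 0.1, -0.7]
grip_width: 0.7
```

Emit:
send_rows --increments '[{"tx": 0,"ty": 0,"tz": 0,"spin": 0},{"tx": 0,"ty": 0,"tz": 0,"spin": 0},{"tx": 0,"ty": 0,"tz": 0,"spin": 0},{"tx": 0,"ty": 0,"tz": 0,"spin": 0},{"tx": 0,"ty": 0,"tz": 0,"spin": 0},{"tx": 0,"ty": 0,"tz": 0,"spin": 0},{"tx": 0,"ty": 0,"tz": 0,"spin": 0},{"tx": 0,"ty": 0,"tz": 0,"spin": 0},{"tx": 0,"ty": 0,"tz": 0,"spin": 0}]' --jaw 5 --force 20

```text
time_s: 9.93
position: [0.5354, 0.2937, 0.0554]
eef_rot: [[-0.929, -0.371, -0.0], [-0.371, 0.929, -0.0], [0.0, -0.0, -1.0]]
wrist_force: [0.1, -1.7, -0.0]
grip_width: 0.128
```

Emit:
send_rows --increments '[{"tx": 0,"ty": 0,"tz": -2,"spin": 0},{"tx": 0,"ty": 0,"tz": -6,"spin": 0},{"tx": 0,"ty": 0,"tz": -11,"spin": 0.1},{"tx": 0,"ty": 0,"tz": -11,"spin": 0.25},{"tx": 0,"ty": 0,"tz": -11,"spin": 0.36},{"tx": 0,"ty": 0,"tz": -11,"spin": 0.36},{"tx": 0,"ty": 0,"tz": -11,"spin": 0.36}]'

```text
time_s: 10.8
position: [0.5354, 0.294, 0.1661]
eef_rot: [[-1.0, -0.023, 0.001], [-0.023, 1.0, 0.0], [-0.001, 0.0, -1.0]]
wrist_force: [0.1, 0.0, 0.4]
grip_width: 0.124
```

```bash
python3 - <<'E'
from h import *
s=sense();print(s["position"],s["wrist_force"],s["eef_rot"].round(3).tolist());print(totool(s,[.5995,-.0253,.165]))
p=snapshot("wrist");cv2.imwrite("pics/w5.png",p["image"])
d=masks_of(p,"pin")[0];print(d["p"],d["extent"])
m=d["pixels"].astype(np.uint8)
x,y,w,h=map(int,d["extent"])
c=p["image"][150:390,210:430];cv2.imwrite("pics/w5c.png",cv2.resize(c,None,fx=2.5,fy=2.5,interpolation=2))
E
```

```text
[0.53540595 0.29395039 0.16608831] [0.07382992 0.0226237  0.4270006 ] [[-1.0, -0.023, 0.001], [-0.023, 1.0, 0.0], [-0.001, 0.0, -1.0]]
[ -5.68125547 -32.06265079   0.10107282]
0.97 [298.6, 260.9, 28.2, 87.4]
```

Emit:
send_rows --increments '[{"tx": -1,"ty": -5.5,"tz": 0,"spin": 0},{"tx": -2,"ty": -11.5,"tz": 0,"spin": 0},{"tx": -3,"ty": -17.5,"tz": 0,"spin": 0},{"tx": -4.1,"ty": -23.5,"tz": 0,"spin": 0},{"tx": -5.2,"ty": -29,"tz": 0,"spin": 0},{"tx": -5.65,"ty": -32,"tz": 0,"spin": 0},{"tx": -5.65,"ty": -32,"tz": 0,"spin": 0},{"tx": -5.65,"ty": -32,"tz": 1.5,"spin": 0},{"tx": -5.65,"ty": -32,"tz": 3,"spin": 0},{"tx": -5.65,"ty": -32,"tz": 3,"spin": 0},{"tx": -5.65,"ty": -32,"tz": 3,"spin": 0}]'

```text
time_s: 12.28
position: [0.5984, -0.0245, 0.1356]
eef_rot: [[-1.0, -0.021, 0.0], [-0.021, 1.0, -0.0], [-0.0, -0.0, -1.0]]
wrist_force: [-0.6, -0.6, -1.5]
grip_width: 0.13
```

```bash
python3 - <<'E'
from h import *
s=sense();print(s["position"],s["wrist_force"],s["eef_rot"].round(3).tolist())
p=snapshot("wrist");cv2.imwrite("pics/w6.png",p["image"])
print("eye pred",proj(p,[.5995,-.0253,.074],True))
for n,h in(("tip",-.0455),("mid",.0185),("top",.0245)):print(n,proj(p,s["position"]+np.array([0,0,h]),True))
for a in(-.02,.02):print("end",proj(p,s["position"]+np.array([a,0,.0245]),True))
d=masks_of(p,"pin")[0];print(d["p"],d["extent"])
c=p["image"][190:340,250:370];cv2.imwrite("pics/w6c.png",cv2.resize(c,None,fx=4,fy=4,interpolation=2))
E
```

```text
[ 0.59842855 -0.02451614  0.1355555 ] [-0.61908822 -0.5729613  -1.49316147] [[-1.0, -0.021, 0.0], [-0.021, 1.0, -0.0], [-0.0, -0.0, -1.0]]
eye pred [309.63781834 258.14120771]
tip [310.81803626 263.49103955]
mid [310.70654848 302.78150587]
top [310.69201377 307.89369291]
end [311.70717296 265.67553603]
end [309.75708612 346.32346083]
0.65 [300.2, 262.3, 25.2, 85.7]
```

View pics/w6c.png

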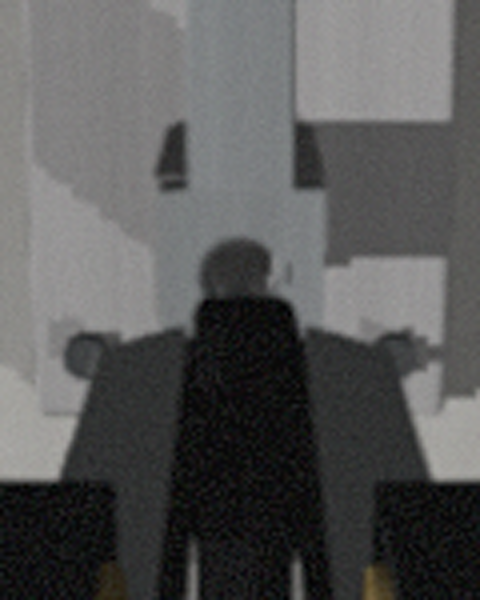

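Picture 8: the eye is at about px (310,258.5), as predicted, and the near end of the bar is at px (312,264.5), so the pin is centred in the grip to about 0.6 mm. I correct and lower in stages, watching the force.

Emit:
send_rows --increments '[{"tx": -0.18,"ty": -0.07,"tz": 0,"spin": 0},{"tx": -0.18,"ty": -0.07,"tz": 0,"spin": 0},{"tx": -0.18,"ty": -0.07,"tz": 0.8,"spin": 0},{"tx": -0.18,"ty": -0.07,"tz": 1.6,"spin": 0},{"tx": -0.18,"ty": -0.07,"tz": 2.2,"spin": 0},{"tx": -0.18,"ty": -0.07,"tz": 2.4,"spin": 0},{"tx": -0.18,"ty": -0.07,"tz": 2.4,"spin": 0},{"tx": -0.18,"ty": -0.07,"tz": 2.4,"spin": 0}]'

```text
time_s: 13.38
position: [0.6003, -0.0256, 0.1117]
eef_rot: [[-1.0, -0.02, 0.0], [-0.02, 1.0, -0.0], [-0.0, -0.0, -1.0]]
wrist_force: [1.4, 0.2, -0.2]
grip_width: 0.124
```

Emit:
send_rows --increments '[{"tx": 0,"ty": 0,"tz": 0.2,"spin": 0},{"tx": 0,"ty": 0,"tz": 0.4,"spin": 0},{"tx": 0,"ty": 0,"tz": 0.6,"spin": 0},{"tx": 0,"ty": 0,"tz": 0.6,"spin": 0}]'

```text
time_s: 13.88
position: [0.6001, -0.0256, 0.1053]
eef_rot: [[-1.0, -0.02, -0.0], [-0.02, 1.0, 0.0], [0.0, 0.0, -1.0]]
wrist_force: [0.1, 1.0, -1.1]
grip_width: 0.129
```

Emit:
send_rows --increments '[{"tx": 0,"ty": 0,"tz": 0.25,"spin": 0},{"tx": 0,"ty": 0,"tz": 0.5,"spin": 0},{"tx": 0,"ty": 0,"tz": 0.75,"spin": 0},{"tx": 0,"ty": 0,"tz": 1.0,"spin": 0},{"tx": 0,"ty": 0,"tz": 1.0,"spin": 0}]'

```text
time_s: 14.5
position: [0.6, -0.0256, 0.0951]
eef_rot: [[-1.0, -0.02, -0.0], [-0.02, 1.0, 0.0], [0.0, 0.0, -1.0]]
wrist_force: [-0.5, 0.5, -0.1]
grip_width: 0.124
```

Emit:
send_rows --increments '[{"tx": 0,"ty": 0,"tz": 0.25,"spin": 0},{"tx": 0,"ty": 0,"tz": 0.5,"spin": 0},{"tx": 0,"ty": 0,"tz": 0.75,"spin": 0},{"tx": 0,"ty": 0,"tz": 0.9,"spin": 0},{"tx": 0,"ty": 0,"tz": 0.9,"spin": 0}]'

```text
time_s: 15.12
position: [0.6001, -0.0256, 0.0862]
eef_rot: [[-1.0, -0.02, -0.0], [-0.02, 1.0, 0.0], [0.0, 0.0, -1.0]]
wrist_force: [-1.0, 0.5, -1.5]
grip_width: 0.125
```

Emit:
send_rows --increments '[{"tx": 0,"ty": 0,"tz": 0.2,"spin": 0},{"tx": 0,"ty": 0,"tz": 0.2,"spin": 0}]'

```text
time_s: 15.38
position: [0.6001, -0.0256, 0.0843]
eef_rot: [[-1.0, -0.02, -0.0], [-0.02, 1.0, -0.0], [0.0, -0.0, -1.0]]
wrist_force: [-1.0, 0.2, -1.5]
grip_width: 0.123
```

Emit:
send_rows --increments '[{"tx": 0,"ty": 0,"tz": 0,"spin": 0},{"tx": 0,"ty": 0,"tz": 0,"spin": 0},{"tx": 0,"ty": 0,"tz": 0,"spin": 0},{"tx": 0,"ty": 0,"tz": 0,"spin": 0},{"tx": 0,"ty": 0,"tz": 0,"spin": 0},{"tx": 0,"ty": 0,"tz": -2,"spin": 0},{"tx": 0,"ty": 0,"tz": -6,"spin": 0},{"tx": 0,"ty": 0,"tz": -11,"spin": 0},{"tx": 0,"ty": 0,"tz": -11,"spin": 0},{"tx": 0,"ty": 0,"tz": -11,"spin": 0}]' --jaw 100

```text
time_s: 16.62
position: [0.5999, -0.0256, 0.1937]
eef_rot: [[-1.0, -0.02, -0.001], [-0.02, 1.0, 0.0], [0.001, 0.0, -1.0]]
wrist_force: [0.1, 0.6, -0.3]
grip_width: 1.001
```

```bash
python3 - <<'E'
from h import *
s=sense();print(s["position"],s["joint_pos"].round(3),s["torque"])
p=snapshot("wrist");cv2.imwrite("pics/w7.png",p["image"])
for P in([.58,-.0256,.107],[.62,-.0256,.107],[.6,-.0256,.107],[.515,-.027,.078]):print(proj(p,P,True).round(1))
c=p["image"][110:350,230:400];cv2.imwrite("pics/w7c.png",cv2.resize(c,None,fx=2.5,fy=2.5,interpolation=2))
print(totool(s,[.515,-.0268,.034]))
E
```

```text
[ 0.59985823 -0.02557439  0.19373999] [-0.104  0.422  1.383 -0.     1.337 -1.695] [ 0.02579701  0.01890011 -0.01881381]
[311.4 221. ]
[310.3 273.5]
[310.8 247.7]
[311.4 133.3]
[ 8.47394274  0.04776552 15.98070316]
```

View pics/w7c.png

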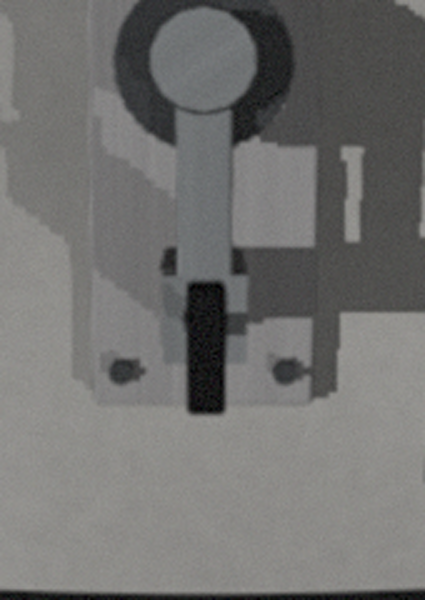

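Picture 9: the bar spans px rows 222–275 at column 312, which is where the seated height predicts it, so the pin is home. The barrel is at px (311.6,133.6), which puts the axis at (.515, -.0268). Next I go to the ring with the jaws turned back by 0.6 rad.

Emit:
send_rows --increments '[{"tx": 4,"ty": 0.02,"tz": 0,"spin": -0.15},{"tx": 8.47,"ty": 0.05,"tz": 0,"spin": -0.32},{"tx": 8.47,"ty": 0.05,"tz": 0,"spin": -0.48},{"tx": 8.47,"ty": 0.05,"tz": 0,"spin": -0.6},{"tx": 8.47,"ty": 0.05,"tz": 3,"spin": -0.6},{"tx": 8.47,"ty": 0.05,"tz": 7,"spin": -0.6},{"tx": 8.47,"ty": 0.05,"tz": 7,"spin": -0.6},{"tx": 8.47,"ty": 0.05,"tz": 7,"spin": -0.6}]'

```text
time_s: 17.68
position: [0.5158, -0.0269, 0.1253]
eef_rot: [[-0.814, -0.581, 0.0], [-0.581, 0.814, -0.0], [-0.0, -0.0, -1.0]]
wrist_force: [0.7, 0.6, 0.0]
grip_width: 0.999
```

```bash
python3 - <<'E'
from h import *
s=sense();print(s["position"],s["joint_pos"].round(3),s["torque"],totool(s,[.515,-.0268,.0335]))
E
```

```text
[ 0.51581892 -0.02688512  0.12534209] [-0.123  0.308  1.707 -0.     1.126 -2.314] [0.07913101 0.05182107 0.06050598] [0.06461366 0.05749695 9.18417029]
```

Emit:
send_rows --increments '[{"tx": 0.06,"ty": 0.05,"tz": 2,"spin": 0},{"tx": 0.06,"ty": 0.05,"tz": 4,"spin": 0},{"tx": 0.06,"ty": 0.05,"tz": 6,"spin": 0},{"tx": 0.06,"ty": 0.05,"tz": 8,"spin": 0},{"tx": 0.06,"ty": 0.05,"tz": 9.2,"spin": 0},{"tx": 0.06,"ty": 0.05,"tz": 9.2,"spin": 0},{"tx": 0.06,"ty": 0.05,"tz": 9.2,"spin": 0},{"tx": 0.06,"ty": 0.05,"tz": 9.2,"spin": 0}]'

```text
time_s: 18.68
position: [0.5151, -0.0268, 0.0332]
eef_rot: [[-0.814, -0.581, 0.001], [-0.581, 0.814, -0.0], [-0.001, -0.001, -1.0]]
wrist_force: [0.1, -0.3, -0.7]
grip_width: 1.001
```

```bash
cat > r.py <<'E'
from h import *
s=sense();R=s["eef_rot"];print(s["time_s"],"pos",s["position"].round(4),"yaw",round(float(np.arctan2(R[1,1],R[0,1])),4),"T",s["torque"].round(3),"F",s["wrist_force"].round(1),"tau6",s["tau"][5].round(3),"g",round(float(s["grip_width"]),3),totool(s,[.515,-.0268,.0335]).round(2))
E
python3 r.py
```

```text
18.675 pos [ 0.5151 -0.0268  0.0332] yaw 2.1911 T [0.04  0.009 0.025] F [ 0.1 -0.3 -0.7] tau6 -0.0 g 1.001 [ 0.01  0.01 -0.03]
```

Emit:
send_rows --increments '[{"tx": 0,"ty": 0,"tz": 0,"spin": 0},{"tx": 0,"ty": 0,"tz": 0,"spin": 0},{"tx": 0,"ty": 0,"tz": 0,"spin": 0},{"tx": 0,"ty": 0,"tz": 0,"spin": 0},{"tx": 0,"ty": 0,"tz": 0,"spin": 0},{"tx": 0,"ty": 0,"tz": 0,"spin": 0},{"tx": 0,"ty": 0,"tz": 0,"spin": 0},{"tx": 0,"ty": 0,"tz": 0,"spin": 0}]' --jaw 55 --force 45

```text
time_s: 19.68
position: [0.515, -0.0272, 0.0325]
eef_rot: [[-0.814, -0.581, 0.001], [-0.581, 0.814, -0.001], [-0.0, -0.001, -1.0]]
wrist_force: [2.2, -5.2, -1.7]
grip_width: 0.631
```

```bash
python3 r.py
```

```text
19.675 pos [ 0.515  -0.0272  0.0325] yaw 2.1908 T [-0.327 -0.272 -0.016] F [ 2.2 -5.2 -1.7] tau6 0.001 g 0.631 [-0.02  0.03 -0.1 ]
```

Emit:
send_rows --increments '[{"tx": 0,"ty": -0.04,"tz": 0,"spin": 0.03},{"tx": 0,"ty": -0.04,"tz": 0,"spin": 0.06}]'

```text
time_s: 19.92
position: [0.515, -0.0272, 0.0325]
eef_rot: [[-0.848, -0.53, 0.0], [-0.53, 0.848, -0.0], [0.0, -0.0, -1.0]]
wrist_force: [1.2, -3.6, -0.4]
grip_width: 0.637
```

```bash
python3 r.py
```

```text
19.925 pos [ 0.515  -0.0272  0.0325] yaw 2.1292 T [-0.132 -0.143  0.495] F [ 1.2 -3.6 -0.4] tau6 -0.061 g 0.637 [-0.02  0.03 -0.1 ]
```

Emit:
send_rows --increments '[{"tx": 0,"ty": 0,"tz": 0,"spin": 0.03},{"tx": 0,"ty": 0,"tz": 0,"spin": 0.06}]'

```text
time_s: 20.18
position: [0.515, -0.0272, 0.0325]
eef_rot: [[-0.878, -0.478, 0.0], [-0.478, 0.878, -0.0], [-0.0, -0.0, -1.0]]
wrist_force: [2.4, -4.0, -0.8]
grip_width: 0.628
```

```bash
python3 r.py
```

```text
20.175 pos [ 0.515  -0.0272  0.0325] yaw 2.0691 T [-0.28  -0.189  0.489] F [ 2.4 -4.  -0.8] tau6 -0.025 g 0.628 [-0.02  0.04 -0.1 ]
```

Emit:
send_rows --increments '[{"tx": 0,"ty": 0,"tz": 0,"spin": 0.03},{"tx": 0,"ty": 0,"tz": 0,"spin": 0.06}]'

```text
time_s: 20.42
position: [0.515, -0.0272, 0.0325]
eef_rot: [[-0.906, -0.424, 0.0], [-0.424, 0.906, -0.0], [-0.0, -0.0, -1.0]]
wrist_force: [1.5, -3.4, 0.7]
grip_width: 0.631
```

```bash
python3 r.py
```

```text
20.425 pos [ 0.515  -0.0272  0.0325] yaw 2.009 T [-0.344 -0.221  0.48 ] F [ 1.5 -3.4  0.7] tau6 -0.025 g 0.631 [-0.01  0.03 -0.1 ]
```

Emit:
send_rows --increments '[{"tx": 0,"ty": 0,"tz": 0,"spin": 0.03},{"tx": 0,"ty": 0,"tz": 0,"spin": 0.06}]'

```text
time_s: 20.68
position: [0.515, -0.0272, 0.0325]
eef_rot: [[-0.929, -0.369, 0.0], [-0.369, 0.929, -0.0], [-0.0, -0.0, -1.0]]
wrist_force: [1.8, -4.7, 0.2]
grip_width: 0.626
```

```bash
python3 r.py
```

```text
20.675 pos [ 0.515  -0.0272  0.0325] yaw 1.949 T [-0.49  -0.352  0.555] F [ 1.8 -4.7  0.2] tau6 -0.025 g 0.626 [-0.01  0.03 -0.1 ]
```

Emit:
send_rows --increments '[{"tx": 0,"ty": 0,"tz": 0,"spin": 0.03},{"tx": 0,"ty": 0,"tz": 0,"spin": 0.06}]'

```text
time_s: 20.92
position: [0.515, -0.0271, 0.0325]
eef_rot: [[-0.95, -0.313, 0.0], [-0.313, 0.95, -0.0], [-0.0, -0.0, -1.0]]
wrist_force: [2.6, -4.5, 0.2]
grip_width: 0.631
```

```bash
python3 r.py
```

```text
20.925 pos [ 0.515  -0.0271  0.0325] yaw 1.889 T [-0.486 -0.359  0.503] F [ 2.6 -4.5  0.2] tau6 -0.025 g 0.631 [-0.01  0.03 -0.1 ]
```

Still running free at about 0.49–0.55.

Emit:
send_rows --increments '[{"tx": 0,"ty": 0,"tz": 0,"spin": 0.03},{"tx": 0,"ty": 0,"tz": 0,"spin": 0.06}]'

```text
time_s: 21.18
position: [0.515, -0.0271, 0.0325]
eef_rot: [[-0.967, -0.255, 0.0], [-0.255, 0.967, -0.0], [-0.0, -0.0, -1.0]]
wrist_force: [2.7, -4.0, -0.5]
grip_width: 0.63
```

```bash
python3 r.py
```

```text
21.175 pos [ 0.515  -0.0271  0.0325] yaw 1.8289 T [-0.459 -0.431  0.468] F [ 2.7 -4.  -0.5] tau6 -0.025 g 0.63 [-0.01  0.03 -0.1 ]
```

Emit:
send_rows --increments '[{"tx": 0,"ty": 0,"tz": 0,"spin": 0.03},{"tx": 0,"ty": 0,"tz": 0,"spin": 0.06}]'

```text
time_s: 21.42
position: [0.515, -0.0271, 0.0325]
eef_rot: [[-0.98, -0.197, 0.0], [-0.197, 0.98, -0.0], [-0.0, -0.0, -1.0]]
wrist_force: [3.6, -4.6, 0.1]
grip_width: 0.631
```

```bash
python3 r.py
```

```text
21.425 pos [ 0.515  -0.0271  0.0325] yaw 1.769 T [-0.482 -0.511  0.499] F [ 3.6 -4.6  0.1] tau6 -0.025 g 0.631 [-0.01  0.03 -0.1 ]
```

Emit:
send_rows --increments '[{"tx": 0,"ty": 0,"tz": 0,"spin": 0.03},{"tx": 0,"ty": 0,"tz": 0,"spin": 0.06}]'

```text
time_s: 21.68
position: [0.515, -0.0271, 0.0325]
eef_rot: [[-0.99, -0.138, 0.0], [-0.138, 0.99, -0.0], [-0.0, -0.0, -1.0]]
wrist_force: [3.4, -4.1, 0.4]
grip_width: 0.633
```

```bash
python3 r.py
```

```text
21.675 pos [ 0.515  -0.0271  0.0325] yaw 1.709 T [-0.42  -0.495  0.486] F [ 3.4 -4.1  0.4] tau6 -0.025 g 0.633 [-0.01  0.03 -0.1 ]
```

Emit:
send_rows --increments '[{"tx": 0,"ty": 0,"tz": 0,"spin": 0.03},{"tx": 0,"ty": 0,"tz": 0,"spin": 0.06}]'

```text
time_s: 21.92
position: [0.515, -0.0271, 0.0325]
eef_rot: [[-0.997, -0.078, 0.0], [-0.078, 0.997, 0.0], [-0.0, 0.0, -1.0]]
wrist_force: [3.2, -3.7, 0.4]
grip_width: 0.634
```

```bash
python3 r.py
```

```text
21.925 pos [ 0.515  -0.0271  0.0325] yaw 1.649 T [-0.361 -0.507  0.462] F [ 3.2 -3.7  0.4] tau6 -0.024 g 0.634 [-0.    0.03 -0.1 ]
```

Emit:
send_rows --increments '[{"tx": 0,"ty": 0,"tz": 0,"spin": 0.03},{"tx": 0,"ty": 0,"tz": 0,"spin": 0.06}]'

```text
time_s: 22.18
position: [0.515, -0.0271, 0.0325]
eef_rot: [[-1.0, -0.018, 0.0], [-0.018, 1.0, 0.0], [-0.0, 0.0, -1.0]]
wrist_force: [3.0, -3.8, 0.9]
grip_width: 0.635
```

```bash
python3 r.py
```

```text
22.175 pos [ 0.515  -0.0271  0.0325] yaw 1.589 T [-0.351 -0.638  0.509] F [ 3.  -3.8  0.9] tau6 -0.006 g 0.635 [-0.    0.03 -0.1 ]
```

Emit:
send_rows --increments '[{"tx": 0,"ty": 0,"tz": 0,"spin": 0.03},{"tx": 0,"ty": 0,"tz": 0,"spin": 0.06}]'

```text
time_s: 22.42
position: [0.515, -0.027, 0.0325]
eef_rot: [[-0.999, 0.042, 0.0], [0.042, 0.999, 0.0], [-0.0, 0.0, -1.0]]
wrist_force: [3.6, -2.7, 1.8]
grip_width: 0.638
```

```bash
python3 r.py
```

```text
22.425 pos [ 0.515  -0.027   0.0325] yaw 1.5291 T [-0.215 -0.674  0.625] F [ 3.6 -2.7  1.8] tau6 0.11 g 0.638 [-0.    0.02 -0.1 ]
```

It has landed: torque is up about 0.13 N m. About 0.18 N m more is wanted, so I use small steps.

Emit:
send_rows --increments '[{"tx": 0,"ty": 0,"tz": 0,"spin": 0.03},{"tx": 0,"ty": 0,"tz": 0,"spin": 0.06}]'

```text
time_s: 22.68
position: [0.515, -0.027, 0.0325]
eef_rot: [[-0.995, 0.101, 0.0], [0.101, 0.995, 0.0], [-0.0, 0.0, -1.0]]
wrist_force: [4.0, -2.4, 0.9]
grip_width: 0.633
```

```bash
python3 r.py
```

```text
22.675 pos [ 0.515  -0.027   0.0325] yaw 1.4692 T [-0.156 -0.724  0.698] F [ 4.  -2.4  0.9] tau6 0.22 g 0.633 [-0.    0.02 -0.1 ]
```

Emit:
send_rows --increments '[{"tx": 0,"ty": 0,"tz": 0,"spin": 0.02},{"tx": 0,"ty": 0,"tz": 0,"spin": 0.037}]'

```text
time_s: 22.92
position: [0.515, -0.027, 0.0325]
eef_rot: [[-0.991, 0.137, 0.0], [0.137, 0.991, 0.0], [-0.0, 0.0, -1.0]]
wrist_force: [3.4, -0.7, 1.5]
grip_width: 0.629
```

```bash
python3 r.py
```

```text
22.925 pos [ 0.515  -0.027   0.0325] yaw 1.433 T [ 0.018 -0.72   0.834] F [ 3.4 -0.7  1.5] tau6 0.53 g 0.629 [-0.    0.02 -0.1 ]
```

Emit:
send_rows --increments '[{"tx": 0,"ty": 0,"tz": 0,"spin": 0},{"tx": 0,"ty": 0,"tz": 0,"spin": 0},{"tx": 0,"ty": 0,"tz": 0,"spin": 0},{"tx": 0,"ty": 0,"tz": 0,"spin": 0}]'

```text
time_s: 23.42
position: [0.5149, -0.027, 0.0325]
eef_rot: [[-0.991, 0.136, 0.0], [0.136, 0.991, 0.0], [-0.0, 0.0, -1.0]]
wrist_force: [4.7, -0.6, 2.2]
grip_width: 0.635
```

```bash
python3 r.py
```

```text
23.425 pos [ 0.5149 -0.027   0.0325] yaw 1.434 T [ 0.199 -0.804  0.469] F [ 4.7 -0.6  2.2] tau6 0.437 g 0.635 [-0.    0.02 -0.1 ]
```

The rise is about 0.33 N m by angle and by torque. I release and lift straight up.

Emit:
send_rows --increments '[{"tx": 0,"ty": 0,"tz": 0,"spin": 0},{"tx": 0,"ty": 0,"tz": 0,"spin": 0},{"tx": 0,"ty": 0,"tz": 0,"spin": 0},{"tx": 0,"ty": 0,"tz": 0,"spin": 0},{"tx": 0,"ty": 0,"tz": 0,"spin": 0},{"tx": 0,"ty": 0,"tz": -2,"spin": 0},{"tx": 0,"ty": 0,"tz": -5,"spin": 0},{"tx": 0,"ty": 0,"tz": -10,"spin": 0},{"tx": 0,"ty": 0,"tz": -15,"spin": 0},{"tx": 0,"ty": 0,"tz": -17,"spin": 0},{"tx": 0,"ty": 0,"tz": -17,"spin": 0},{"tx": 0,"ty": 0,"tz": -17,"spin": 0}]' --jaw 100

```text
time_s: 24.92
position: [0.5144, -0.027, 0.2011]
eef_rot: [[-0.991, 0.136, -0.002], [0.136, 0.991, 0.0], [0.002, -0.0, -1.0]]
wrist_force: [0.3, 0.4, 0.0]
grip_width: 1.0
```

```bash
python3 r.py; python3 - <<'E'
from h import *
p=snapshot("wrist");print([proj(p,q,True).round(0).tolist() for q in([.6,-.0256,.107],[.515,-.0268,.078])])
t=snapshot("top");a=cv2.resize(p["image"],(640,480))[60:400,180:480]
b=t["image"][160:290,240:350];b=cv2.resize(b,(290,340))
cv2.imwrite("pics/end.png",np.hstack([a,b]))
E
```

```text
24.925 pos [ 0.5144 -0.027   0.2011] yaw 1.434 T [ 0.021 -0.014 -0.011] F [0.3 0.4 0. ] tau6 0.0 g 1.0 [-0.08  0.03 16.76]
[[327.0, 344.0], [311.0, 238.0]]
```

View pics/end.png

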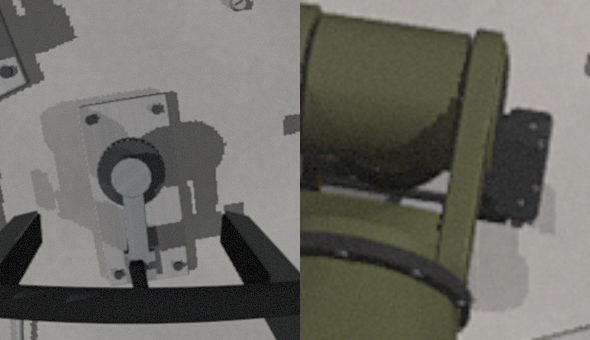

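Picture 10: the pin stands upright through the eye at about crop (138,270), the arm lies over the post, and the gripper is clear of everything.

```bash
python3 -c "
from rig import *;print(finish_job())"
```

```text
the job is handed in; nothing more can be done
None
```

The foot is locked and the job is handed in, after about 25 s of robot time. The hand-in gave no verdict.

- **Arm:** I swung it over the post of the smaller grey foot by closing the jaws on its end. The eye then sat over the hole, with dark hole visible through it.
- **Pin:** I took it from the stand, lowered it through the eye and released it. Insertion met no more than about 1.5 N. In the picture, the handle matched the seated height, with the tip about 25 mm down the hole.
- **Ring:** I gripped it with 45 N and turned it clockwise about 0.76 rad in all. It ran freely at about 0.49 N m, landed after about 0.59 rad, and finished at about 0.83 N m while moving. That is a rise of about 0.34 N m, and 0.33 N m worked out from the angle turned after landing.

**Last checks:** After release, the wrist force and torque were near zero. The last wrist picture shows the pin standing in the post, the arm over it and the gripper clear.

**Checks that disagreed or failed:**
- On the final step, the last joint's own torque reading jumped further (0.53) than the wrist torque. I put this down to joint friction and relied on the wrist torque and the angle.
- The last top-camera view was blocked by the robot's arm, so it confirmed nothing.
- I did not measure how hard the arm presses on the pin directly, and did not check the bystander objects again at the end.

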